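# Fetch the dropper bottle from between its neighbours in the rack

## Task

The small amber dropper bottle in the slot of the white rack is hemmed in by the sample cup and the squat jar. First stand the cup and the jar aside on the grey mat, then stand the dropper bottle upright in the middle of the round steel dish, and only after that put the cup and the jar back on the rack, each on the pad it came from. Keep everything upright and do not disturb the taller dropper bottle and the roll of tape nearby.

Things in the scene. Friction and masses are not known exactly. Their poses are not given: they have to be found in the camera images.
- cup: Screw-cap sample cup, white tapered body with a wider lid: lid 62 mm in diameter from 56 to 69 mm above its underside, body 58 mm at most; 60 g. Origin at the centre of its underside, z up. Starts on one of the rack's two round pads (left or right varies) and must return to that same pad.
- jar: Squat amber jar with a white lid, 56 mm in diameter, 52 mm high, about 100 g. Origin at the centre of its underside, z up. Starts on the rack's other round pad and must return to it.
- bottle: Short amber dropper bottle with a black cap: body 36 mm in diameter and 52 mm high, cap 24 mm in diameter, 67 mm high in all, 60 g. Origin at the centre of its underside, z up. Starts in the rack's slot, between cup and jar, 8 to 11 mm from each, too close for a finger.
- rack: White bottle rack, fixed; origin at the centre of its underside. Base 130 (x) by 190 (y) by 6 mm. Two flush black pads, 66 mm across, at y = +57 and -57 mm. Slot at the origin between two upright cheeks (x = 24 to 29 and -24 to -29 mm, 44 mm long in y, tops 61 mm over the desk), open towards +y and -y: grip the bottle along y once its neighbours are gone; cup and jar along x.
- mat: Thin grey rectangular mat, fixed, 200 (x) by 120 (y) by 3 mm: the side area. Origin at the centre of its underside on the desk. Lies to the left or the right of the rack (varies).
- dish: Shallow round steel dish, fixed, 92 mm across the rim, 10 mm high, inner floor 80 mm across and 4 mm above the desk. Origin at the centre of its underside. Lies on the other side of the rack from the mat.
- tall_bottle: Bystander: taller amber dropper bottle with a white cap, 36 mm in diameter, 81 mm high, on the desk behind the work at the left. Leave alone.
- tape: Bystander: roll of cream masking tape lying flat, 106 mm across, 26 mm high, on the desk behind the work at the right. Leave alone.
Mind the look-alikes: they are no part of the job. Leave any pink or turquoise look-alike of the bottle alone.

How it is judged:
By the outcome, as a careful person would: the job done as asked, in the order asked, and still so for the second after the job is handed in, with the robot touching nothing.
It also fails if it takes over 128 s, if anything falls off the work surface, if the arm or the gripper's body presses on something with over 40 N, if the wrist force passes 120 N, or if a joint passes its speed limit or range.

## Robot

A 6-joint arm with a two-finger parallel gripper is mounted at the origin on a cart in front of the work surface, level with it; the furniture and walls round the work are solid. World frame = base frame: x ahead of the robot, y to its left, z up, the work surface at z = 0. Lengths are in m, angles in degrees, forces in N, time in s.
With the tool pointing down it reaches from about 0.375 to 0.9 m from the base axis. Payload 3.1 kg.
Tool frame: the origin (TCP) lies at the very end of the fingers, on their centre line; the grasp point (between the pads) lies grip_point_offset behind it (grip_point_offset is the distance from the TCP to the grasp point, in m); z points along the fingers, y is the line along which they close (so a half turn about z gives the same grasp; the last joint's range is limited). The gripper opens to 85 mm and grips with 20 to 120 N. Pads are 22 mm wide; open, the fingers measure 114 mm over their backs; the gripper's body (76 mm by 85 mm) begins 54 mm behind the grasp point. The pads swing forward as they close: fully open they stand 13 mm farther back than shut.
Start: joints at [62.08, 30.224, 82.088, -0, 67.689, -10.227], TCP at [0.19, 0.595, 0.231] pointing down, gripper open.
Joint ranges: [-176.69, 176.69], [-43.24, 126.21], [12.49, 139.97], [-82, 262], [0, 151.66], [-163.58, 163.58]. Speed limits (degrees/s): [159.86, 159.86, 180, 180, 180, 180].

## Interface

Orientations are given as a 3x3 rotation matrix whose columns are the frame's x, y, z axes.
In Python, from cell import * gives the robot as it stands. The module is installed in compiled form; this text tells all that it offers.
- The arm moves only by the tool carry_out, never from a script. Its argument "targets" is a list of rows, each a list of 5 numbers: the opening, from 0 (shut) to 1 (fully open), then the shift along the world's x, y, z in units of 25 mm (1.0 is 25 mm), then the turn about the world's z in units of 5 degrees (1.0 is 5 degrees). In form: [[jaw, tx, ty, tz, twist], ...]. A call has 1 to 12 rows; each row is the pose to reach, as a shift and turn from the pose commanded when the call began; what a row does not reach only later rows make up. A row lasts 1/12 s, in which the tool goes at most 41.7 mm and 7.16 degrees, less where a joint would pass 70% of its speed; a pose out of reach is approached as far as the arm can. A call with a gripper value outside its range is refused whole. The fingers move at their own pace and stop on an object; "newtons" is the grip in N (left out, the last holds). Time passes only in rows, so rows that repeat a pose let the fingers close. It gives the time, the measured TCP pose, the force, the opening and the grip force at its end, in the units of the state.
- read_state(): the state, without advancing time (a new reading comes with each control period).
- read_camera(name): name is "scene" or "top" or "wrist"; returns the picture (400x640x3 uint8, blue, green, red); there is no depth.
- camera_model(name): a dict with "K" (3x3 intrinsics, pixels), "cam_to_world" (4x4, takes a point from camera to world coordinates). Camera axes: x right, y down, z forward; pixel columns grow to the right and rows downward; lengths in m; the calibration is good to about 2 mm. A picture is of the moment at which its call begins: read the wrist's pose just before it. camera_model takes no time and is no camera call; for the wrist camera it gives the pose at the moment of the call.
- finish_job(): hands the job in; it is judged then, once.
Trained networks look in the newest picture that a camera, given by its name, has taken for a name from the list of things; names that differ only in an ending like _2 or _b are one class to them, and where a whole thing is asked for, a point or a joint stands for the part that bears it (a point fixed in the world has none). Each returns a list of dicts, best first, with "score" (0 to 1); they miss things now and then, are a little off and sometimes report something else, mostly with a low value. They report only what shows in the picture. A call takes as long as a camera call. They do not tell look-alikes from the thing itself.
- silhouettes(name, camera): "region" (400x640 bool, what is visible of it).
- spot_point(name, camera): "xyz" ([x, y, z] in m, in world coordinates, good to about 4 mm: a listed point, or the origin of a listed thing).
The state is a dict: "clock": time; "joint_positions": joint angles; "joint_vel": joint speeds; "tau": joint torques, N m; "tcp_pos": TCP position; "tool_rot": TCP orientation; "wrist_force": force on the tool from outside, world axes, zero at the start; "torque": the same for the moment, N m; "grip_width": opening from 0.0 (shut) to 1.0 (fully open); "gripper_force": force on a finger pad.
Only numpy, scipy, OpenCV 4.12 (cv2) and the standard library are available. Lean on these libraries where they do the work, as an engineer would, in place of code of your own. Each camera call takes 0.05 s, during which the arm holds its last target. There are 200 camera calls.

## Working session

There is one attempt and no reset: what is moved stays moved. The work goes in short steps, Python scripts to look and compute and a tool call to move; the robot and the scene stay as the last step left them, time stands still between calls to the robot, and variables do not carry over. Pictures are saved under pics/ and viewed, at most 14 in all, crops included, and the job is handed in when it is done.

Besides the shell and the picture viewer there is one more tool, called by a JSON object that holds its "op" and its "data", one argument or row to a line. carry_out: Moves the arm, as the interface text tells. Its arguments: {"type":"object","properties":{"targets":{"type":"array"},"newtons":{"type":"number"}},"required":["targets"]}

```bash
mkdir -p pics; ls; python3 - <<'E'
from cell import *
import cv2
for c in ("scene","top"):
    im=read_camera(c); cv2.imwrite(f"pics/{c}0.png",im)
    m=camera_model(c); print(c,m["K"],m["cam_to_world"])
    for n in ("cup","jar","bottle","rack","mat","dish","tall_bottle","tape"):
        print(n,[(round(d["score"],2),[round(float(v),3) for v in d["xyz"]]) for d in spot_point(n,c)])
s=read_state();print(s)
E
```

```text
pics
scene [[389.08684525   0.         321.95908085]
 [  0.         389.08684525 198.29699529]
 [  0.           0.           1.        ]] [[ 0.6777268  -0.36079428  0.64071356  0.0190198 ]
 [-0.73516029 -0.35027297  0.58038625 -0.41554808]
 [ 0.0150246  -0.86437048 -0.502631    0.47997896]
 [ 0.          0.          0.          1.        ]]
cup [(0.74, [0.586, 0.018, 0.007])]
jar [(0.65, [0.592, 0.132, 0.007])]
bottle [(0.78, [0.466, 0.051, 0.001]), (0.55, [0.589, 0.077, 0.001]), (0.55, [0.726, 0.045, 0.005])]
rack [(0.73, [0.588, 0.076, 0.002])]
mat [(0.69, [0.495, 0.361, 0.002])]
dish [(0.87, [0.508, -0.168, -0.002])]
tall_bottle [(0.81, [0.681, 0.334, 0.0]), (0.3, [0.593, 0.133, 0.006])]
tape [(0.65, [0.712, -0.142, -0.001]), (0.21, [0.595, 0.13, 0.006])]
top [[425.14727832   0.         317.48969175]
 [  0.         425.14727832 207.95775845]
 [  0.           0.           1.        ]] [[ 0.00694786 -0.99897028  0.04483419  0.54112896]
 [-0.99977916 -0.00782875 -0.0195021   0.08742636]
 [ 0.01983302 -0.04468879 -0.99880407  0.93689505]
 [ 0.          0.          0.          1.      
[... 509 characters left out ...]
       6.76886855e+01, -1.02268876e+01]), 'joint_vel': array([ 0.08759726,  0.04787348,  0.07589117,  0.09783369, -0.01346679,
        0.16576099]), 'tau': array([-3.72849045e-04, -4.42312753e+01, -1.78424406e+01, -2.95662576e-04,
        7.26432481e-04,  9.44128573e-06]), 'tcp_pos': array([0.18991053, 0.59542145, 0.23131246]), 'tool_rot': array([[-9.52701050e-01,  3.03909046e-01,  2.03982255e-05],
       [ 3.03909045e-01,  9.52701051e-01, -9.68478133e-06],
       [-2.23767035e-05, -3.02749612e-06, -1.00000000e+00]]), 'wrist_force': array([ 0.21258201, -0.27102987,  0.73332599]), 'torque': array([-0.00835482,  0.01399743, -0.00799131]), 'gripper_force': 0.0, 'grip_width': 0.9975061168993455}
```

View pics/scene0.png

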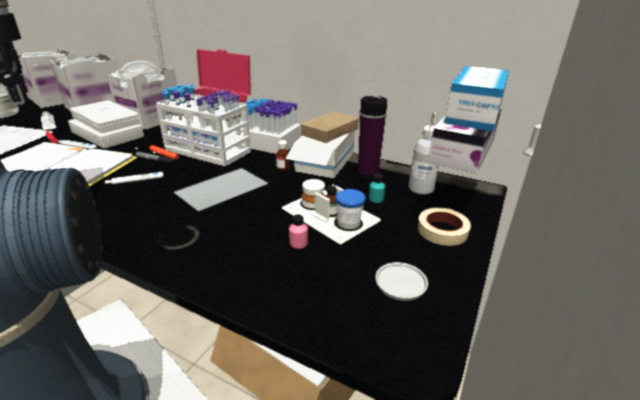

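View pics/top0.png

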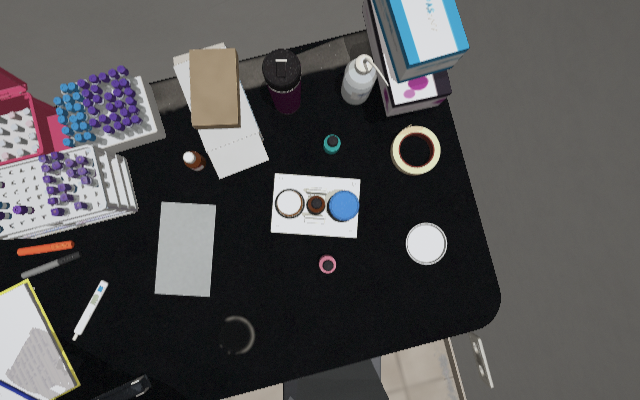

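```bash
cat > h.py <<'E'
from cell import *
import cv2, numpy as np
def back(c,u,v,z):
    m=camera_model(c);T=m["cam_to_world"];d=T[:3,:3]@np.linalg.inv(m["K"])@[u,v,1];o=T[:3,3]
    return o+d*(z-o[2])/d[2]
def proj(c,p):
    m=camera_model(c);T=m["cam_to_world"];q=m["K"]@(T[:3,:3].T@(np.array(p)-T[:3,3]));return q[:2]/q[2]
E
python3 - <<'E'
import sys; sys.path.insert(0,'.')
import cell
print([n for n in dir(cell) if not n.startswith('__')], getattr(cell,'grip_point_offset',None))
import cv2
im=cv2.imread("pics/scene0.png"); cv2.imwrite("pics/crop0.png",cv2.resize(im[120:280,230:430],None,fx=4,fy=3.75,interpolation=cv2.INTER_CUBIC)[:600,:800])
E
```

```text
['PlanningError', 'camera_model', 'finish_job', 'grip_point_offset', 'read_camera', 'read_state', 'silhouettes', 'spot_point'] 0.0187
```

View pics/crop0.png

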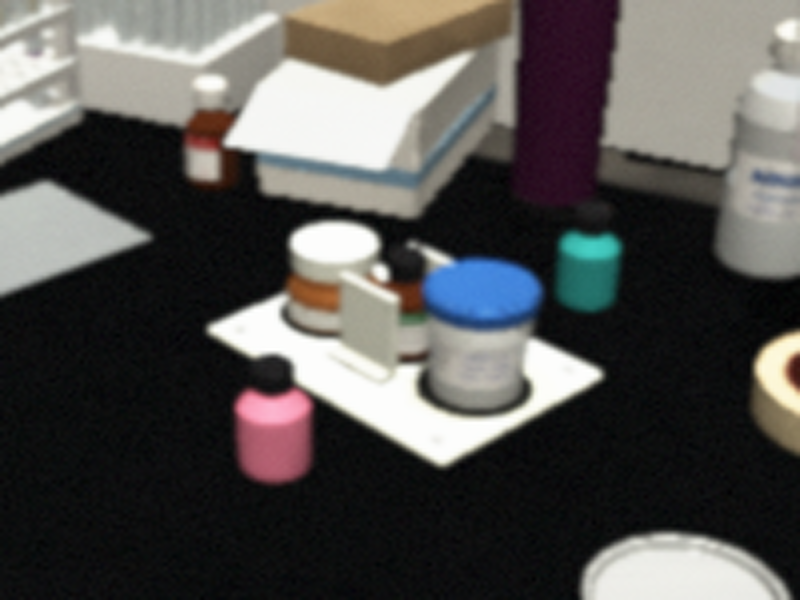

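The amber bottle is in the rack slot at scene pixel (331,200). The look-alikes are pink (298,233), teal (376,190) and the tall white-capped bottle (282,154). The amber bottle with the black cap between the cheeks is the target. The cup (blue lid) is on the right pad and the jar is on the left. The mat is on the left and the dish on the right.

```bash
python3 - <<'E'
import sys; sys.path.insert(0,'.')
from h import *
im=read_camera("top")
for n in ("rack","mat","dish","jar","bottle","cup"):
    for d in silhouettes(n,"top")[:3]:
        r=d["region"].astype(np.uint8); 
        c=max(cv2.findContours(r,0,2)[0],key=cv2.contourArea)
        rc=cv2.minAreaRect(c); 
        z={"rack":.006,"mat":.003,"dish":.01,"jar":.052,"bottle":.067,"cup":.069}[n]
        P=np.array([back("top",u,v,z)[:2] for u,v in cv2.boxPoints(rc)])
        e=P-np.roll(P,1,0)
        print(n,round(d["score"],2),np.round(rc[0],1),"ctr",P.mean(0).round(4),"len",np.hypot(*e.T).round(3),"ang",np.degrees(np.arctan2(e[:,1],e[:,0])).round(1))
hsv=cv2.cvtColor(im,cv2.COLOR_BGR2HSV)
b=((hsv[...,0]>95)&(hsv[...,0]<125)&(hsv[...,1]>120)).astype(np.uint8); b[:180]=0;b[235:]=0;b[:,:320]=0;b[:,370:]=0
(c,r)=cv2.minEnclosingCircle(cv2.findNonZero(b)); print("cup lid",c,r,back("top",*c,.069))
for c in ("scene","top"):
    m=camera_model(c)
    for n,p in (("cup",(.586,.018,.006)),("jar",(.591,.131,.006))): print(c,n,proj(c,p))
E
```

```text
rack 0.85 [314.6 204.7] ctr [0.5903 0.0754] len [0.191 0.134 0.192 0.134] ang [ 86.8  -2.9 -93.1 176.6]
mat 0.79 [185.4 248. ] ctr [0.494  0.3561] len [0.122 0.202 0.123 0.203] ang [ 86.3  -2.5 -93.5 177.1]
mat 0.68 [415. 150.] ctr [ 0.7138 -0.1468] len [0.107 0.112 0.108 0.111] ang [ -0.  -89.3 179.7  90.5]
mat 0.62 [289.5 202.5] ctr [0.5946 0.1308] len [0.051 0.051 0.051 0.05 ] ang [   0.6  -89.5 -179.5   90.4]
dish 0.65 [426. 243.] ctr [ 0.508  -0.1685] len [0.087 0.088 0.087 0.088] ang [-1.000e-01 -8.960e+01  1.796e+02  9.030e+01]
jar 0.74 [289.5 202.5] ctr [0.5918 0.1285] len [0.053 0.05  0.053 0.05 ] ang [  45.5  -44.3 -134.6  135.5]
jar 0.3 [344. 205.] ctr [0.5875 0.0148] len [0.063 0.063 0.063 0.063] ang [   0.3  -89.5 -179.9   90.4]
jar 0.16 [315.8 203.3] ctr [0.5907 0.0738] len [0.029 0.034 0.03  0.034] ang [  45.4  -44.5 -134.6  135.4]
bottle 0.75 [327.  263.5] ctr [0.4671 0.0503] len [0.034 0.033 0.034 0.033] ang [   0.4  -89.7 -179.7   90.3]
bottle 0.65 [316. 203.] ctr [0.5903 0.0736] len [0.032 0.032 0.032 0.032] ang [  45.4  -44.5 -134.6  135.4]
bottle 0.65 [331.3 143.3] ctr [0.7141 0.043 ] len [0.037 0.041 0.037 0.041] ang [  45.3  -44.3 -134.8  135.6]
cup 0.77 [343.5 204. ] ctr [0.5887 0.0173] len [0.061 0.06  0.062 0.059] ang [   0.3  -89.5 -179.8   90.4]
cup lid (343.79522705078125, 205.37765502929688) 15.4293794631958 [0.58579537 0.01666294 0.069     ]
scene cup [348.59754646 222.5917455 ]
scene jar [312.9799949 203.3130261]
top cup [340.84418853 206.73639768]
top jar [289.32820391 204.04937298]
```

Rack centre is about (0.590, 0.0755) with yaw about -3°. That puts the cup at (0.5865, 0.018) and the jar at (0.592, 0.131), both consistent with the pads. Moving to above the cup.

{"op": "carry_out", "data": {
  "targets": [
    [1,4,-6,0,-5],
    [1,8,-12,0,-10],
    [1,15.86,-23.1,0,-15.08],
    [1,15.86,-23.1,0,-15.08],
    [1,15.86,-23.1,0,-15.08],
    [1,15.86,-23.1,0,-15.08],
    [1,15.86,-23.1,0,-15.08],
    [1,15.86,-23.1,0,-15.08],
    [1,15.86,-23.1,0,-15.08],
    [1,15.86,-23.1,0,-15.08],
    [1,15.86,-23.1,0,-15.08],
    [1,15.86,-23.1,0,-15.08]
  ],
  "newtons": 30
}}

```text
clock: 2.25
tcp_pos: [0.4736, 0.1812, 0.2316]
tool_rot: [[0.056, 0.998, 0.001], [0.998, -0.056, 0.0], [0.0, 0.001, -1.0]]
wrist_force: [-0.1, 0.0, 0.2]
grip_width: 0.996
gripper_force: 0.0
```

{"op": "carry_out", "data": {
  "targets": [
    [1,4.5,-6.5,0,0],
    [1,4.5,-6.5,0,0],
    [1,4.5,-6.5,0,0],
    [1,4.5,-6.5,0,0],
    [1,4.5,-6.5,0,0],
    [1,4.5,-6.5,0,0],
    [1,4.5,-6.5,0,0],
    [1,4.5,-6.5,0,0],
    [1,4.5,-6.5,0,0]
  ]
}}

```text
clock: 3.0
tcp_pos: [0.584, 0.0216, 0.2312]
tool_rot: [[0.053, 0.999, -0.001], [0.999, -0.053, 0.001], [0.0, -0.001, -1.0]]
wrist_force: [-1.0, 0.2, -0.6]
grip_width: 0.999
gripper_force: 0.0
```

```bash
python3 - <<'E'
import sys; sys.path.insert(0,'.')
from h import *
s=read_state();print(s["tcp_pos"].round(4),s["joint_positions"].round(1),s["clock"])
im=read_camera("wrist");cv2.imwrite("pics/w1.png",im)
print(camera_model("wrist")["cam_to_world"].round(3))
for n in ("cup","jar","bottle","rack"):
    print(n,[(round(d["score"],2),np.round(d["xyz"],4)) for d in spot_point(n,"wrist")], [(round(d["score"],2),np.round(cv2.minEnclosingCircle(max(cv2.findContours(d["region"].astype(np.uint8),0,2)[0],key=cv2.contourArea))[0],1)) for d in silhouettes(n,"wrist")])
for n,p in (("cup",(.5865,.018,.075)),("jar",(.592,.131,.058)),("bottle",(.59,.0755,.073))): print(n,proj("wrist",p))
E
```

```text
[0.584  0.0216 0.2312] [-8.8 27.1 88.   0.  64.9 -5.8] 3.0
[[ 0.999 -0.051 -0.015  0.588]
 [-0.053 -0.961 -0.271  0.09 ]
 [-0.     0.272 -0.962  0.373]
 [ 0.     0.     0.     1.   ]]
cup [(0.73, array([0.5812, 0.0172, 0.0047]))] [(0.9, array([319. , 182.2]))]
jar [(0.57, array([ 0.7121, -0.142 ,  0.0027]))] [(0.8, array([320. ,  52.5])), (0.48, array([321.5, 118. ]))]
bottle [(0.71, array([ 0.4647,  0.0486, -0.0005])), (0.64, array([0.5917, 0.0731, 0.007 ])), (0.56, array([ 7.215e-01,  4.040e-02, -2.000e-04]))] [(0.9, array([454.5, 145.9])), (0.67, array([320.6, 118. ])), (0.61, array([193.5, 149.5]))]
rack [] [(0.81, array([318.6, 106.2])), (0.3, array([321.7, 117.6])), (0.16, array([319. ,  52.8]))]
cup [317.38141809 183.83391854]
jar [316.76610246  48.27807651]
bottle [317.94342353 116.80484126]
```

View pics/w1.png

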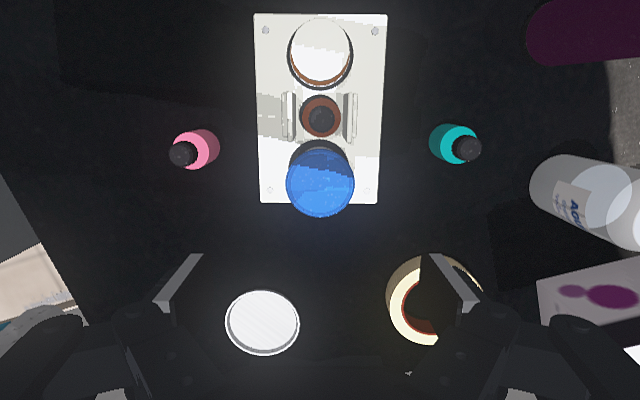

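The wrist view shows the cup lid at (320,183), the slot bottle at (321,117) and the jar at (320,52), all within about 1–3 px of my estimates. Pink is at (195,150) and teal at (455,145), both clear of the fingers. Descending part way.

{"op": "carry_out", "data": {
  "targets": [
    [1,0,0,-1,0],
    [1,0,0,-2,0],
    [1,0,0,-3,0],
    [1,0,0,-4,0],
    [1,0,0,-4,0],
    [1,0,0,-4,0],
    [1,0,0,-4,0]
  ]
}}

```text
clock: 4.03
tcp_pos: [0.5861, 0.0204, 0.1324]
tool_rot: [[0.054, 0.999, 0.002], [0.999, -0.054, -0.0], [-0.0, 0.002, -1.0]]
wrist_force: [0.2, 0.7, 0.3]
grip_width: 1.001
gripper_force: 0.0
```

{"op": "carry_out", "data": {
  "targets": [
    [1,0.02,-0.1,-0.8,0],
    [1,0.02,-0.1,-1.6,0],
    [1,0.02,-0.1,-2.4,0],
    [1,0.02,-0.1,-3,0],
    [1,0.02,-0.1,-3.4,0],
    [1,0.02,-0.1,-3.4,0],
    [0,0.02,-0.1,-3.4,0],
    [0,0.02,-0.1,-3.4,0],
    [0,0.02,-0.1,-3.4,0],
    [0,0.02,-0.1,-3.4,0],
    [0,0.02,-0.1,-3.4,0],
    [0,0.02,-0.1,-3.4,0]
  ]
}}

```text
clock: 5.03
tcp_pos: [0.5869, 0.018, 0.048]
tool_rot: [[0.054, 0.999, 0.003], [0.999, -0.054, -0.0], [-0.0, 0.003, -1.0]]
wrist_force: [0.2, 0.5, 6.0]
grip_width: 0.72
gripper_force: 32.4
```

{"op": "carry_out", "data": {
  "targets": [
    [0,0,0,0,0],
    [0,0,0,0,0],
    [0,0,0,0,0],
    [0,0,0,0,0],
    [0,0,0,0,0],
    [0,0,0,0.3,0],
    [0,0,0,0.6,0],
    [0,0,0,1,0],
    [0,0,0,1,0]
  ]
}}

```text
clock: 5.78
tcp_pos: [0.587, 0.0178, 0.0736]
tool_rot: [[0.054, 0.999, 0.004], [0.999, -0.054, -0.001], [-0.0, 0.004, -1.0]]
wrist_force: [0.2, 0.2, -0.9]
grip_width: 0.716
gripper_force: 32.8
```

```bash
python3 - <<'E'
import sys; sys.path.insert(0,'.')
from h import *
s=read_state();print(s["tcp_pos"].round(4),s["grip_width"],s["gripper_force"],s["wrist_force"])
cv2.imwrite("pics/s1.png",np.hstack([read_camera("scene")[100:300,240:440],read_camera("wrist")[100:300,220:420]]).repeat(2,0).repeat(2,1))
E
```

```text
[0.587  0.0178 0.0736] 0.716318780239699 32.78360724449158 [ 0.21335114  0.23400778 -0.9272829 ]
```

View pics/s1.png

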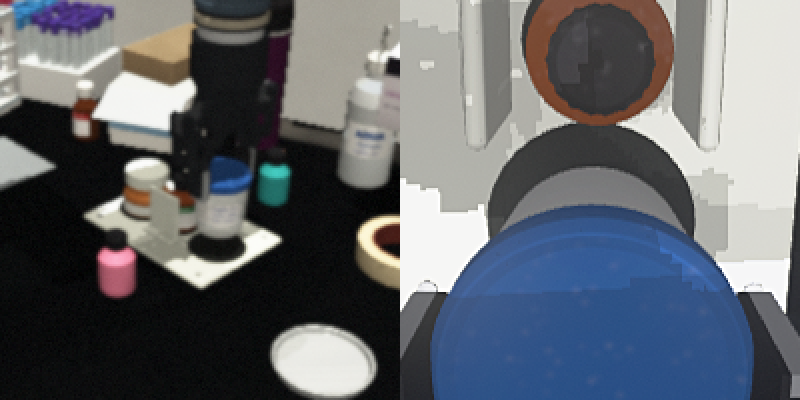

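The cup is held squarely by the lid and hangs upright, clear of the pad. Lifting it and carrying it to the mat.

{"op": "carry_out", "data": {
  "targets": [
    [0,0,0,0.5,0],
    [0,0,0,1.3,0],
    [0,0,0,2.2,0],
    [0,0,0,3,0],
    [0,0,0.1,3.4,0],
    [0,-0.15,0.4,3.6,0],
    [0,-0.4,1,3.6,0],
    [0,-0.8,1.9,3.6,0],
    [0,-1.2,2.9,3.6,0],
    [0,-1.7,3.9,3.6,0],
    [0,-2.1,4.9,3.6,0],
    [0,-2.6,5.9,3.6,0]
  ]
}}

```text
clock: 6.88
tcp_pos: [0.518, 0.1676, 0.1596]
tool_rot: [[0.054, 0.999, -0.004], [0.999, -0.054, 0.0], [-0.0, -0.004, -1.0]]
wrist_force: [0.8, 0.6, -0.8]
grip_width: 0.71
gripper_force: 32.9
```

{"op": "carry_out", "data": {
  "targets": [
    [0,-0.4,1,0,0],
    [0,-0.8,2,0,0],
    [0,-1.3,3,0,0],
    [0,-1.7,4,0,0],
    [0,-2.2,5,0,0],
    [0,-2.6,6,0,0],
    [0,-3,6.9,0,0],
    [0,-3.2,7.4,0,0],
    [0,-3.3,7.7,0,0],
    [0,-3.3,7.75,0,0],
    [0,-3.3,7.75,0,0],
    [0,-3.3,7.75,0,0]
  ]
}}

```text
clock: 7.88
tcp_pos: [0.4384, 0.3584, 0.161]
tool_rot: [[0.055, 0.999, -0.0], [0.998, -0.055, -0.001], [-0.001, -0.0, -1.0]]
wrist_force: [-0.1, 0.8, 0.0]
grip_width: 0.718
gripper_force: 32.9
```

{"op": "carry_out", "data": {
  "targets": [
    [0,0,0,-0.5,0],
    [0,0,0,-1.2,0],
    [0,0,0,-2,0],
    [0,0,0,-2.8,0],
    [0,0,0,-3.5,0],
    [0,0,0,-4,0],
    [0,0,0,-4.3,0],
    [0,0,0,-4.4,0],
    [0,0,0,-4.45,0],
    [0,0,0,-4.5,0],
    [0,0,0,-4.5,0],
    [0,0,0,-4.5,0]
  ]
}}

```text
clock: 8.88
tcp_pos: [0.4386, 0.3595, 0.0496]
tool_rot: [[0.054, 0.999, 0.001], [0.999, -0.054, 0.001], [0.001, 0.001, -1.0]]
wrist_force: [0.6, -0.1, -0.8]
grip_width: 0.713
gripper_force: 32.9
```

{"op": "carry_out", "data": {
  "targets": [
    [0,0,0,-0.06,0],
    [0,0,0,-0.12,0],
    [0,0,0,-0.16,0],
    [0,0,0,-0.19,0],
    [0,0,0,-0.19,0]
  ]
}}

```text
clock: 9.3
tcp_pos: [0.4382, 0.3595, 0.045]
tool_rot: [[0.054, 0.999, 0.0], [0.999, -0.054, 0.0], [0.0, 0.0, -1.0]]
wrist_force: [-1.1, -0.6, 6.4]
grip_width: 0.717
gripper_force: 33.5
```

Contact at 0.045 as predicted. Opening, retreating up, and moving to the jar.

{"op": "carry_out", "data": {
  "targets": [
    [1,0,0,0,0],
    [1,0,0,0,0],
    [1,0,0,0,0],
    [1,0,0,0,0],
    [1,0,0,0,0],
    [1,0,0,0.5,0],
    [1,0,0,1.5,0],
    [1,0,0,3,0],
    [1,0,0,4.4,0],
    [1,0,0,5,0],
    [1,0,0,5,0]
  ]
}}

```text
clock: 10.22
tcp_pos: [0.4406, 0.3607, 0.1734]
tool_rot: [[0.054, 0.999, 0.008], [0.999, -0.054, 0.004], [0.005, 0.008, -1.0]]
wrist_force: [-0.3, 0.3, 0.3]
grip_width: 0.998
gripper_force: 0.0
```

```bash
python3 - <<'E'
import sys; sys.path.insert(0,'.')
from h import *
print(read_state()["tcp_pos"])
for c in ("scene","top"):
  im=read_camera(c)
  for n in ("cup","jar","bottle"):
    print(c,n,[(round(d["score"],2),np.round(d["xyz"],4)) for d in spot_point(n,c)])
  if c=="scene":cv2.imwrite("pics/s2.png",im[100:300,140:440].repeat(2,0).repeat(2,1))
E
```

```text
[0.44062364 0.36069995 0.17337262]
scene cup [(0.86, array([0.4356, 0.3595, 0.0025]))]
scene jar [(0.69, array([0.5906, 0.1302, 0.0049]))]
scene bottle [(0.87, array([0.7257, 0.0413, 0.0037])), (0.72, array([ 4.649e-01,  4.690e-02, -3.000e-04])), (0.7, array([0.5895, 0.0785, 0.0009])), (0.68, array([0.4365, 0.36  , 0.0014]))]
top cup [(0.97, array([0.4364, 0.3584, 0.0033]))]
top jar [(0.93, array([0.5927, 0.1313, 0.0044]))]
top bottle [(0.63, array([0.5879, 0.072 , 0.009 ])), (0.51, array([0.7251, 0.0432, 0.0015]))]
```

View pics/s2.png

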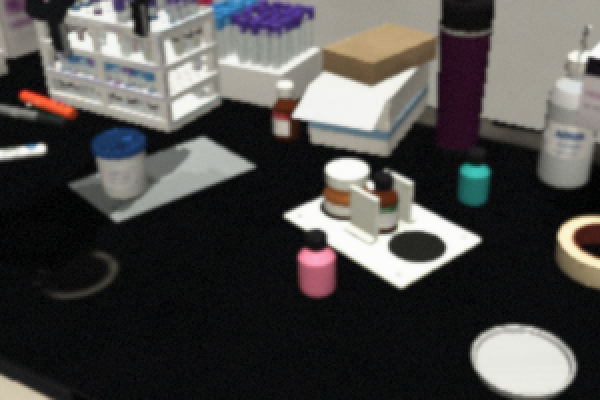

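The cup stands upright on the mat at (0.437, 0.359). Next, the jar.

{"op": "carry_out", "data": {
  "targets": [
    [1,3,-4.5,0,0],
    [1,6.1,-9.15,0,0],
    [1,6.1,-9.15,0,0],
    [1,6.1,-9.15,0,0],
    [1,6.1,-9.15,0,0],
    [1,6.1,-9.15,0,0],
    [1,6.1,-9.15,0,0],
    [1,6.1,-9.15,-0.8,0],
    [1,6.1,-9.15,-1.6,0],
    [1,6.1,-9.15,-2,0],
    [1,6.1,-9.15,-2,0],
    [1,6.1,-9.15,-2,0]
  ]
}}

```text
clock: 11.62
tcp_pos: [0.5899, 0.1308, 0.1182]
tool_rot: [[0.053, 0.999, -0.002], [0.999, -0.053, -0.0], [-0.0, -0.002, -1.0]]
wrist_force: [0.3, 0.2, -0.5]
grip_width: 0.999
gripper_force: 0.0
```

{"op": "carry_out", "data": {
  "targets": [
    [1,0.1,0,-0.8,0],
    [1,0.1,0,-1.6,0],
    [1,0.1,0,-2.4,0],
    [1,0.1,0,-3.1,0],
    [1,0.1,0,-3.6,0],
    [1,0.1,0,-3.9,0],
    [1,0.1,0,-3.9,0],
    [0,0.1,0,-3.9,0],
    [0,0.1,0,-3.9,0],
    [0,0.1,0,-3.9,0],
    [0,0.1,0,-3.9,0],
    [0,0.1,0,-3.9,0]
  ]
}}

```text
clock: 12.62
tcp_pos: [0.5939, 0.1306, 0.0233]
tool_rot: [[0.054, 0.999, 0.002], [0.999, -0.054, 0.0], [0.0, 0.002, -1.0]]
wrist_force: [-0.8, 0.3, 6.4]
grip_width: 0.612
gripper_force: 31.0
```

{"op": "carry_out", "data": {
  "targets": [
    [0,0,0,0,0],
    [0,0,0,0,0],
    [0,0,0,0,0],
    [0,0,0,0,0],
    [0,0,0,0,0]
  ]
}}

```text
clock: 13.03
tcp_pos: [0.5939, 0.1306, 0.0232]
tool_rot: [[0.054, 0.999, 0.002], [0.999, -0.054, 0.0], [0.0, 0.002, -1.0]]
wrist_force: [-0.4, 0.6, 6.2]
grip_width: 0.608
gripper_force: 31.0
```

{"op": "carry_out", "data": {
  "targets": [
    [0,0,0,0.3,0],
    [0,0,0,1,0],
    [0,0,0,1.8,0],
    [0,0,0,2.6,0],
    [0,0,0.1,3.2,0],
    [0,-0.1,0.4,3.6,0],
    [0,-0.2,1,3.6,0],
    [0,-0.4,1.9,3.6,0],
    [0,-0.6,2.8,3.6,0],
    [0,-0.8,3.8,3.6,0],
    [0,-1,4.8,3.6,0],
    [0,-1.2,5.8,3.6,0]
  ]
}}

```text
clock: 14.03
tcp_pos: [0.5621, 0.2769, 0.1116]
tool_rot: [[0.054, 0.999, -0.001], [0.999, -0.054, -0.0], [-0.0, -0.001, -1.0]]
wrist_force: [0.4, -0.4, -1.4]
grip_width: 0.608
gripper_force: 31.3
```

{"op": "carry_out", "data": {
  "targets": [
    [0,-0.2,0.9,0,0],
    [0,-0.4,1.8,0,0],
    [0,-0.5,2.5,0,0],
    [0,-0.6,2.9,0,0],
    [0,-0.6,3.1,0,0],
    [0,-0.6,3.1,0,0],
    [0,-0.6,3.1,0,0]
  ]
}}

```text
clock: 14.62
tcp_pos: [0.5481, 0.3524, 0.1114]
tool_rot: [[0.054, 0.999, -0.0], [0.999, -0.054, -0.001], [-0.001, -0.0, -1.0]]
wrist_force: [-0.6, 0.4, -0.5]
grip_width: 0.609
gripper_force: 31.3
```

{"op": "carry_out", "data": {
  "targets": [
    [0,0,0,-0.5,0],
    [0,0,0,-1.2,0],
    [0,0,0,-2,0],
    [0,0,0,-2.7,0],
    [0,0,0,-3.2,0],
    [0,0,0,-3.4,0],
    [0,0,0,-3.48,0],
    [0,0,0,-3.55,0],
    [0,0,0,-3.6,0],
    [0,0,0,-3.65,0],
    [0,0,0,-3.65,0]
  ]
}}

```text
clock: 15.53
tcp_pos: [0.5485, 0.3532, 0.021]
tool_rot: [[0.054, 0.999, 0.001], [0.999, -0.054, 0.0], [0.001, 0.001, -1.0]]
wrist_force: [0.3, -0.1, -1.1]
grip_width: 0.61
gripper_force: 31.3
```

{"op": "carry_out", "data": {
  "targets": [
    [0,0,0,-0.03,0],
    [0,0,0,-0.06,0],
    [0,0,0,-0.06,0]
  ]
}}

```text
clock: 15.78
tcp_pos: [0.5486, 0.3533, 0.0203]
tool_rot: [[0.054, 0.999, 0.001], [0.999, -0.054, 0.001], [0.001, 0.001, -1.0]]
wrist_force: [-2.0, -0.9, 3.9]
grip_width: 0.611
gripper_force: 32.4
```

{"op": "carry_out", "data": {
  "targets": [
    [1,0,0,0,0],
    [1,0,0,0,0],
    [1,0,0,0,0],
    [1,0,0,0,0],
    [1,0,0,0,0],
    [1,0,0,0.5,0],
    [1,0,0,1.5,0],
    [1,0,0,3,0],
    [1,0,0,4.4,0],
    [1,0,0,6,0],
    [1,0,0,6,0],
    [1,0,0,6,0]
  ]
}}

```text
clock: 16.78
tcp_pos: [0.5501, 0.354, 0.1732]
tool_rot: [[0.054, 0.999, 0.008], [0.999, -0.054, 0.003], [0.004, 0.007, -1.0]]
wrist_force: [-0.8, 0.1, -0.4]
grip_width: 1.003
gripper_force: 0.0
```

{"op": "carry_out", "data": {
  "targets": [
    [1,0.4,-3,0,1.3],
    [1,0.8,-6,0,2.6],
    [1,1.2,-8,0,3.9],
    [1,1.5,-10,0,5.2],
    [1,1.66,-11.1,0,6.5],
    [1,1.66,-11.1,0,7.8],
    [1,1.66,-11.1,0,9.1],
    [1,1.66,-11.1,0,10.4],
    [1,1.66,-11.1,0,11.7],
    [1,1.66,-11.1,0,13],
    [1,1.66,-11.1,0,14.3],
    [1,1.66,-11.1,0,15.6]
  ]
}}

```text
clock: 17.78
tcp_pos: [0.5882, 0.0753, 0.1673]
tool_rot: [[-0.967, 0.256, -0.004], [0.256, 0.967, 0.0], [0.004, -0.001, -1.0]]
wrist_force: [1.0, 0.3, -0.3]
grip_width: 1.0
gripper_force: 0.0
```

{"op": "carry_out", "data": {
  "targets": [
    [1,0,0,0,1.2],
    [1,0,0,0,2.4],
    [1,0,0,0,2.4],
    [1,0,0,0,2.4]
  ]
}}

```text
clock: 18.12
tcp_pos: [0.5886, 0.0756, 0.1677]
tool_rot: [[-0.998, 0.057, -0.003], [0.057, 0.998, 0.0], [0.003, 0.0, -1.0]]
wrist_force: [0.2, 0.1, 0.2]
grip_width: 1.001
gripper_force: 0.0
```

```bash
python3 - <<'E'
import sys; sys.path.insert(0,'.')
from h import *
s=read_state();print(s["tcp_pos"],s["joint_positions"].round(1))
for c in ("scene","wrist","top"):
  im=read_camera(c)
  for n in ("cup","jar","bottle"):
    print(c,n,[(round(d["score"],2),np.round(d["xyz"],4)) for d in spot_point(n,c)])
  if c=="scene":a=im[100:300,140:440]
  if c=="wrist":
    b=im[0:300,170:470]
    print(proj(c,(.59,.0755,.073)),proj(c,(.59,.0755,.058)))
cv2.imwrite("pics/s3.png",np.vstack([cv2.resize(a,None,fx=1.5,fy=1.5),cv2.resize(b,(450,300))]))
E
```

```text
[0.58862622 0.07556006 0.16770652] [ -3.5  32.3  90.1  -0.   57.7 -90.2]
scene cup []
scene jar [(0.42, array([0.4351, 0.3593, 0.0033])), (0.16, array([0.5896, 0.0784, 0.0034]))]
scene bottle [(0.81, array([0.5904, 0.0776, 0.0037])), (0.74, array([0.463 , 0.0501, 0.0023])), (0.67, array([0.7237, 0.0417, 0.0055]))]
wrist cup []
wrist jar [(0.9, array([0.5484, 0.3556, 0.0041]))]
wrist bottle [(0.93, array([0.5917, 0.0753, 0.0035])), (0.71, array([4.624e-01, 4.860e-02, 3.000e-04])), (0.69, array([0.7243, 0.0386, 0.0034])), (0.52, array([ 0.7127, -0.1435,  0.002 ]))]
[316.2996124  201.00963193] [316.25346265 195.43021268]
top cup [(0.77, array([0.4374, 0.3534, 0.0047]))]
top jar [(0.82, array([0.5453, 0.3556, 0.0009]))]
top bottle [(0.71, array([0.7252, 0.0416, 0.0015])), (0.58, array([ 0.4623,  0.0506, -0.0031]))]
```

View pics/s3.png

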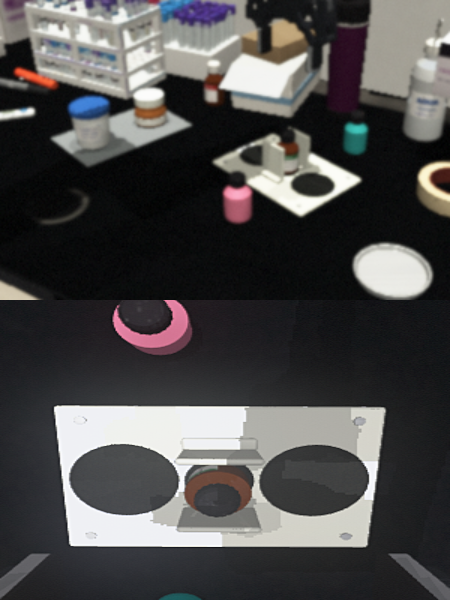

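Jar and cup both stand on the mat. The amber bottle is free between the cheeks, with its cap at wrist pixel (315,201) against a predicted (316,201). Descending on it.

{"op": "carry_out", "data": {
  "targets": [
    [1,0.06,0,-1,0],
    [1,0.06,0,-2,0],
    [1,0.06,0,-3,0],
    [1,0.06,0,-4,0],
    [1,0.06,0,-4.8,0],
    [1,0.06,0,-5.4,0],
    [1,0.06,0,-5.8,0],
    [1,0.06,0,-6,0],
    [1,0.06,0,-6,0],
    [1,0.06,0,-6,0]
  ]
}}

```text
clock: 19.55
tcp_pos: [0.5916, 0.0755, 0.0193]
tool_rot: [[-0.999, 0.054, 0.001], [0.054, 0.999, -0.0], [-0.001, 0.0, -1.0]]
wrist_force: [0.9, -0.1, 0.6]
grip_width: 1.002
gripper_force: 0.0
```

{"op": "carry_out", "data": {
  "targets": [
    [0,0,0,0,0],
    [0,0,0,0,0],
    [0,0,0,0,0],
    [0,0,0,0,0],
    [0,0,0,0,0],
    [0,0,0,0,0],
    [0,0,0,0,0],
    [0,0,0,0,0],
    [0,0,0,0,0],
    [0,0,0,0,0],
    [0,0,0,0,0],
    [0,0,0,0,0]
  ]
}}

```text
clock: 20.55
tcp_pos: [0.5915, 0.0755, 0.0196]
tool_rot: [[-0.999, 0.054, 0.001], [0.054, 0.999, -0.0], [-0.001, 0.0, -1.0]]
wrist_force: [-1.3, 0.2, 5.5]
grip_width: 0.407
gripper_force: 29.9
```

{"op": "carry_out", "data": {
  "targets": [
    [0,0,0,0.3,0],
    [0,0,0,1,0],
    [0,0,0,1.8,0],
    [0,0,0,2.7,0],
    [0,0,0,3.5,0],
    [0,-0.1,-0.3,3.9,0],
    [0,-0.3,-0.9,4,0],
    [0,-0.6,-1.8,4,0],
    [0,-0.9,-2.7,4,0],
    [0,-1.2,-3.6,4,0],
    [0,-1.5,-4.5,4,0],
    [0,-1.8,-5.4,4,0]
  ]
}}

```text
clock: 21.55
tcp_pos: [0.5448, -0.0607, 0.1184]
tool_rot: [[-0.999, 0.054, -0.001], [0.054, 0.999, 0.0], [0.001, 0.0, -1.0]]
wrist_force: [-0.7, 0.4, -0.7]
grip_width: 0.407
gripper_force: 30.2
```

{"op": "carry_out", "data": {
  "targets": [
    [0,-0.3,-0.9,0,0],
    [0,-0.6,-1.8,0,0],
    [0,-0.9,-2.7,0,0],
    [0,-1.2,-3.5,0,0],
    [0,-1.4,-4,0,0],
    [0,-1.48,-4.3,0,0],
    [0,-1.48,-4.35,0,0],
    [0,-1.48,-4.35,0,0],
    [0,-1.48,-4.35,0,0]
  ]
}}

```text
clock: 22.3
tcp_pos: [0.5091, -0.1676, 0.1187]
tool_rot: [[-0.999, 0.054, -0.0], [0.054, 0.999, 0.0], [0.0, 0.0, -1.0]]
wrist_force: [0.3, -0.0, -1.1]
grip_width: 0.403
gripper_force: 30.2
```

```bash
python3 - <<'E'
import sys; sys.path.insert(0,'.')
from h import *
s=read_state();print(s["tcp_pos"],s["joint_positions"].round(1))
for c in ("scene","wrist","top"):
  im=read_camera(c)
  for n in ("dish","bottle"):
    print(c,n,[(round(d["score"],2),np.round(d["xyz"],4)) for d in spot_point(n,c)])
  if c=="scene":a=im[150:350,300:500]
  if c=="wrist":b=im[50:350,170:470]; print(proj(c,(.509,-.168,.01)))
cv2.imwrite("pics/s4.png",np.hstack([cv2.resize(a,(400,400)),cv2.resize(b,(400,400))]))
E
```

```text
[ 0.50905718 -0.16760774  0.11866219] [ -30.2   32.9  100.7    0.    46.5 -117.1]
scene dish [(0.97, array([ 0.5088, -0.1678, -0.0018]))]
scene bottle [(0.87, array([0.4645, 0.05  , 0.0012])), (0.82, array([ 0.7235,  0.0408, -0.0008])), (0.59, array([ 0.5081, -0.1675,  0.1038]))]
wrist dish [(0.95, array([ 0.5088, -0.1664, -0.0031]))]
wrist bottle [(0.65, array([0.4639, 0.0507, 0.002 ])), (0.58, array([ 0.5122, -0.171 ,  0.1044]))]
[315.70209666 195.29269682]
top dish [(0.59, array([ 0.5102, -0.1678, -0.0034]))]
top bottle [(0.78, array([ 0.723,  0.043, -0.001])), (0.68, array([ 0.4619,  0.0538, -0.0019])), (0.64, array([ 0.5893,  0.0803, -0.0013]))]
```

View pics/s4.png

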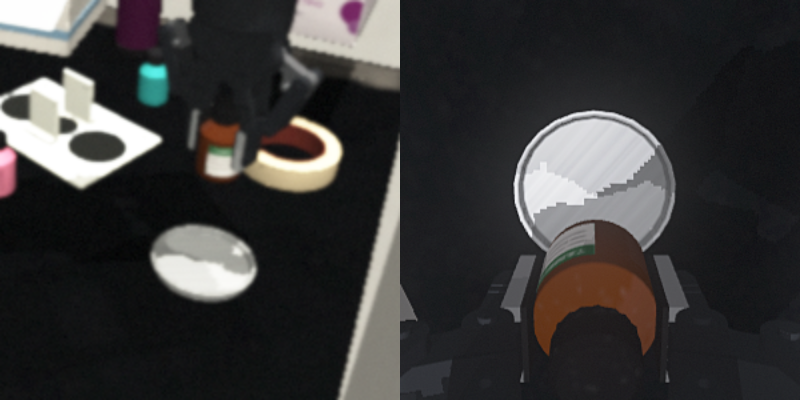

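The bottle is held upright, directly over the dish centre (0.509, -0.168). Lowering.

{"op": "carry_out", "data": {
  "targets": [
    [0,0,0,-0.4,0],
    [0,0,0,-1.1,0],
    [0,0,0,-1.9,0],
    [0,0,0,-2.7,0],
    [0,0,0,-3.3,0],
    [0,0,0,-3.7,0],
    [0,0,0,-3.85,0],
    [0,0,0,-3.92,0],
    [0,0,0,-3.97,0],
    [0,0,0,-4.02,0],
    [0,0,0,-4.02,0],
    [0,0,0,-4.02,0]
  ]
}}

```text
clock: 23.75
tcp_pos: [0.5096, -0.1685, 0.019]
tool_rot: [[-0.999, 0.054, 0.001], [0.054, 0.999, -0.001], [-0.001, -0.001, -1.0]]
wrist_force: [-0.4, -0.6, -0.3]
grip_width: 0.398
gripper_force: 30.2
```

{"op": "carry_out", "data": {
  "targets": [
    [0,0,0,-0.03,0],
    [0,0,0,-0.06,0],
    [0,0,0,-0.08,0],
    [0,0,0,-0.08,0]
  ]
}}

```text
clock: 24.08
tcp_pos: [0.5095, -0.1685, 0.0176]
tool_rot: [[-0.999, 0.054, 0.001], [0.054, 0.999, -0.001], [-0.001, -0.001, -1.0]]
wrist_force: [-0.5, 0.8, 7.1]
grip_width: 0.402
gripper_force: 31.0
```

Contact at the predicted height. Releasing and rising, then rotating back towards the cup on the mat.

{"op": "carry_out", "data": {
  "targets": [
    [1,0,0,0,0],
    [1,0,0,0,0],
    [1,0,0,0,0],
    [1,0,0,0,0],
    [1,0,0,0,0],
    [1,0,0,0,0],
    [1,0,0,0.5,0],
    [1,0,0,1.5,0],
    [1,0,0,3,0],
    [1,0,0,4.4,0],
    [1,0,0,6,0],
    [1,0,0,6,0]
  ]
}}

```text
clock: 25.08
tcp_pos: [0.5133, -0.1704, 0.1732]
tool_rot: [[-0.998, 0.054, 0.013], [0.054, 0.999, -0.007], [-0.013, -0.007, -1.0]]
wrist_force: [1.6, 0.9, -0.1]
grip_width: 1.003
gripper_force: 0.0
```

{"op": "carry_out", "data": {
  "targets": [
    [1,0,1.4,0,-1.3],
    [1,0,2.8,0,-2.6],
    [1,0,4.2,0,-3.9],
    [1,0,5.6,0,-5.2],
    [1,0,7,0,-6.5],
    [1,0,8.4,0,-7.8],
    [1,0,9.8,0,-9.1],
    [1,0,11.2,0,-10.4],
    [1,-0.5,12.6,0,-11.7],
    [1,-1,14,0,-13],
    [1,-1.5,15.4,0,-14.3],
    [1,-2,16.8,0,-15.6]
  ]
}}

```text
clock: 26.08
tcp_pos: [0.4586, 0.252, 0.166]
tool_rot: [[-0.154, 0.988, -0.0], [0.988, 0.154, -0.0], [-0.0, -0.0, -1.0]]
wrist_force: [0.1, 0.7, -1.2]
grip_width: 0.998
gripper_force: 0.0
```

{"op": "carry_out", "data": {
  "targets": [
    [1,-0.3,1.4,0,-1.2],
    [1,-0.6,2.8,0,-2.4],
    [1,-0.9,4.2,0,-2.4],
    [1,-0.9,4.2,0,-2.4],
    [1,-0.9,4.2,0,-2.4],
    [1,-0.9,4.2,0,-2.4]
  ]
}}

```text
clock: 26.58
tcp_pos: [0.4367, 0.3549, 0.1659]
tool_rot: [[0.049, 0.999, -0.001], [0.999, -0.049, -0.001], [-0.001, -0.001, -1.0]]
wrist_force: [-0.4, -0.1, -0.6]
grip_width: 1.004
gripper_force: 0.0
```

```bash
python3 - <<'E'
import sys; sys.path.insert(0,'.')
from h import *
s=read_state();print(s["tcp_pos"],s["joint_positions"].round(1))
for c in ("scene","wrist","top"):
  im=read_camera(c)
  for n in ("dish","bottle","cup","jar"):
    print(c,n,[(round(d["score"],2),np.round(d["xyz"],4)) for d in spot_point(n,c)])
  if c=="scene":a=im[150:350,250:450]
  if c=="wrist":b=im[50:350,170:470]; print(proj(c,(.437,.359,.072)))
cv2.imwrite("pics/s5.png",np.hstack([cv2.resize(a,(400,400)),cv2.resize(b,(400,400))]))
E
```

```text
[0.43669532 0.35493762 0.16586893] [27.7 30.4 94.8 -0.  54.9 30.6]
scene dish [(0.94, array([ 0.5081, -0.1704, -0.0051]))]
scene bottle [(0.83, array([ 0.5097, -0.1663,  0.0022])), (0.78, array([0.7265, 0.0433, 0.0013])), (0.76, array([0.462 , 0.0511, 0.0009]))]
scene cup [(0.93, array([ 0.4378,  0.3579, -0.    ]))]
scene jar [(0.73, array([0.5469, 0.3577, 0.0063]))]
wrist dish []
wrist bottle []
wrist cup [(0.98, array([0.4385, 0.361 , 0.0051]))]
wrist jar [(0.76, array([0.5515, 0.3547, 0.0022]))]
[314.77163656 195.01423769]
top dish [(0.77, array([ 0.5114, -0.1684, -0.0017]))]
top bottle [(0.8, array([ 0.5067, -0.1696,  0.0065])), (0.79, array([ 0.4633,  0.0497, -0.0025])), (0.51, array([ 7.235e-01,  4.280e-02, -3.000e-04]))]
top cup [(0.69, array([0.4379, 0.3537, 0.0047])), (0.66, array([0.5451, 0.3515, 0.0008]))]
top jar [(0.85, array([0.5455, 0.3532, 0.0013]))]
```

View pics/s5.png

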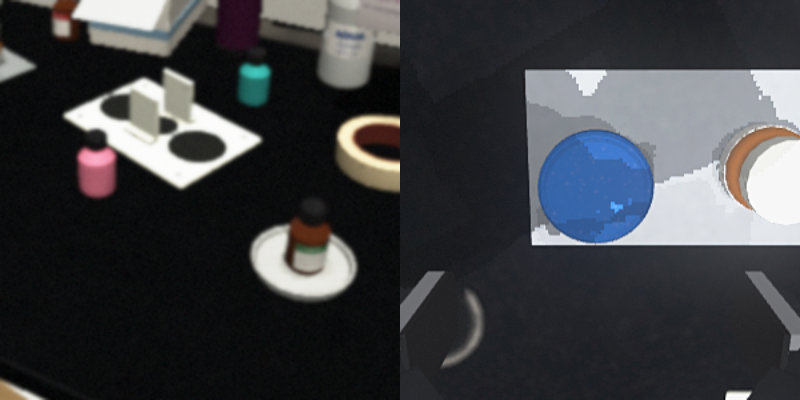

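The bottle stands in the middle of the dish (crop 310,245). The cup is under the gripper at wrist crop (596,186). Returning the cup first.

{"op": "carry_out", "data": {
  "targets": [
    [1,0.05,0.15,-0.8,-0.05],
    [1,0.05,0.15,-1.6,-0.05],
    [1,0.05,0.15,-2.4,-0.05],
    [1,0.05,0.15,-2.4,-0.05],
    [1,0.05,0.15,-2.4,-0.05]
  ]
}}

```text
clock: 27.75
tcp_pos: [0.4377, 0.3589, 0.1055]
tool_rot: [[0.054, 0.999, -0.002], [0.999, -0.054, -0.001], [-0.001, -0.002, -1.0]]
wrist_force: [0.2, 0.3, -0.3]
grip_width: 0.998
gripper_force: 0.0
```

Same height relative to the cup as before: TCP z about 0.046.

{"op": "carry_out", "data": {
  "targets": [
    [1,0.02,0.02,-0.8,0],
    [1,0.02,0.02,-1.5,0],
    [1,0.02,0.02,-2,0],
    [1,0.02,0.02,-2.35,0],
    [1,0.02,0.02,-2.35,0],
    [1,0.02,0.02,-2.35,0],
    [0,0.02,0.02,-2.35,0],
    [0,0.02,0.02,-2.35,0],
    [0,0.02,0.02,-2.35,0],
    [0,0.02,0.02,-2.35,0],
    [0,0.02,0.02,-2.35,0],
    [0,0.02,0.02,-2.35,0]
  ]
}}

```text
clock: 28.75
tcp_pos: [0.4396, 0.3602, 0.049]
tool_rot: [[0.054, 0.999, 0.002], [0.999, -0.054, 0.001], [0.001, 0.002, -1.0]]
wrist_force: [-1.2, -0.7, 5.7]
grip_width: 0.717
gripper_force: 32.0
```

{"op": "carry_out", "data": {
  "targets": [
    [0,0,0,0,0],
    [0,0,0,0,0],
    [0,0,0,0,0],
    [0,0,0,0,0]
  ]
}}

```text
clock: 29.08
tcp_pos: [0.4396, 0.3602, 0.049]
tool_rot: [[0.054, 0.999, 0.002], [0.999, -0.054, 0.001], [0.001, 0.002, -1.0]]
wrist_force: [-0.6, 0.1, 6.5]
grip_width: 0.718
gripper_force: 32.0
```

{"op": "carry_out", "data": {
  "targets": [
    [0,0,0,0.4,0],
    [0,0,0,1.2,0],
    [0,0,0,2.1,0],
    [0,0,0,3,0],
    [0,0.1,-0.1,3.7,0],
    [0,0.2,-0.5,4,0],
    [0,0.5,-1.1,4,0],
    [0,0.9,-2,4,0],
    [0,1.3,-3,4,0],
    [0,1.7,-4,4,0],
    [0,2.15,-5,4,0],
    [0,2.6,-6,4,0]
  ]
}}

```text
clock: 30.08
tcp_pos: [0.5036, 0.2078, 0.1474]
tool_rot: [[0.054, 0.999, -0.001], [0.999, -0.054, -0.0], [-0.001, -0.001, -1.0]]
wrist_force: [0.2, -0.6, -0.5]
grip_width: 0.716
gripper_force: 32.8
```

{"op": "carry_out", "data": {
  "targets": [
    [0,0.4,-1,0,0],
    [0,0.85,-2,0,0],
    [0,1.3,-3,0,0],
    [0,1.7,-4,0,0],
    [0,2.15,-5,0,0],
    [0,2.6,-6,0,0],
    [0,3,-6.9,0,0],
    [0,3.2,-7.4,0,0],
    [0,3.3,-7.65,0,0],
    [0,3.3,-7.67,0,0],
    [0,3.3,-7.67,0,0],
    [0,3.3,-7.67,0,0]
  ]
}}

```text
clock: 31.08
tcp_pos: [0.5853, 0.0192, 0.1474]
tool_rot: [[0.053, 0.999, -0.002], [0.999, -0.053, 0.001], [0.001, -0.002, -1.0]]
wrist_force: [0.2, -0.3, -0.8]
grip_width: 0.715
gripper_force: 32.8
```

{"op": "carry_out", "data": {
  "targets": [
    [0,0,0,-0.4,0],
    [0,0,0,-1.1,0],
    [0,0,0,-1.9,0],
    [0,0,0,-2.7,0],
    [0,0,0,-3.3,0],
    [0,0,0,-3.55,0],
    [0,0,0,-3.65,0],
    [0,0,0,-3.65,0],
    [0,0,0,-3.65,0]
  ]
}}

```text
clock: 31.83
tcp_pos: [0.5868, 0.0182, 0.0568]
tool_rot: [[0.053, 0.999, 0.001], [0.999, -0.053, -0.0], [-0.0, 0.001, -1.0]]
wrist_force: [-0.2, 0.3, -0.4]
grip_width: 0.715
gripper_force: 32.8
```

```bash
python3 - <<'E'
import sys; sys.path.insert(0,'.')
from h import *
im=read_camera("scene")
s=read_state();print(s["tcp_pos"],s["wrist_force"])
cv2.imwrite("pics/s6.png",cv2.resize(im[150:300,270:420],(600,600),interpolation=2))
E
```

```text
[0.58710269 0.018058   0.05716453] [ 0.23786066 -0.35100536 -0.38441184]
```

View pics/s6.png

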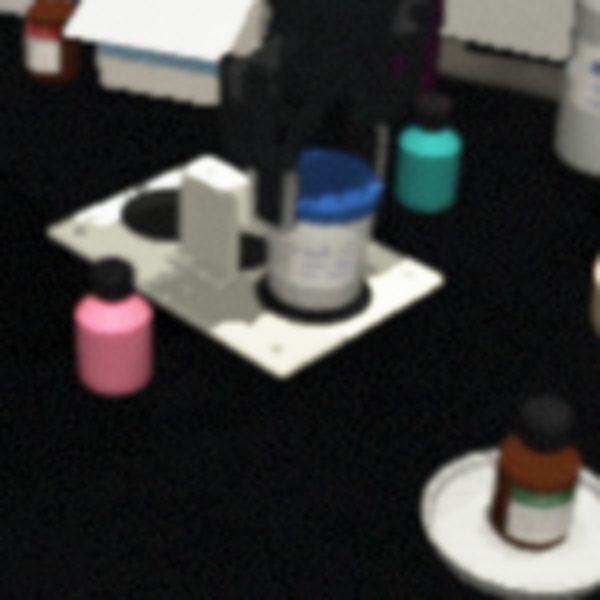

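The cup hovers centred a few mm over the right pad. Setting it down.

{"op": "carry_out", "data": {
  "targets": [
    [0,0,0,-0.06,0],
    [0,0,0,-0.11,0],
    [0,0,0,-0.16,0],
    [0,0,0,-0.2,0],
    [0,0,0,-0.2,0]
  ]
}}

```text
clock: 32.3
tcp_pos: [0.5866, 0.0178, 0.0521]
tool_rot: [[0.054, 0.999, 0.001], [0.999, -0.054, -0.0], [-0.0, 0.001, -1.0]]
wrist_force: [0.0, -0.3, 3.7]
grip_width: 0.716
gripper_force: 33.2
```

{"op": "carry_out", "data": {
  "targets": [
    [1,0,0,-0.01,0],
    [1,0,0,-0.01,0],
    [1,0,0,0,0],
    [1,0,0,0,0],
    [1,0,0,0,0],
    [1,0,0,0.5,0],
    [1,0,0,1.5,0],
    [1,0,0,3,0],
    [1,0,0,4.4,0],
    [1,0,0,5,0],
    [1,0,0,5,0],
    [1,0,0,5,0]
  ]
}}

```text
clock: 33.3
tcp_pos: [0.587, 0.0179, 0.1782]
tool_rot: [[0.054, 0.999, 0.003], [0.999, -0.054, -0.001], [-0.0, 0.003, -1.0]]
wrist_force: [0.3, -0.3, 0.0]
grip_width: 0.993
gripper_force: 0.0
```

{"op": "carry_out", "data": {
  "targets": [
    [1,-0.1,1.3,0,0],
    [1,-0.3,2.7,0,0],
    [1,-0.5,4.1,0,0],
    [1,-0.7,5.6,0,0],
    [1,-0.9,7,0,0],
    [1,-1.1,8.6,0,0],
    [1,-1.3,10,0,0],
    [1,-1.5,11.5,0,0],
    [1,-1.5,12.9,0,0],
    [1,-1.5,13.4,0,0],
    [1,-1.5,13.4,0,0],
    [1,-1.5,13.4,0,0]
  ]
}}

```text
clock: 34.3
tcp_pos: [0.5478, 0.3525, 0.1747]
tool_rot: [[0.052, 0.999, -0.003], [0.999, -0.052, -0.002], [-0.002, -0.003, -1.0]]
wrist_force: [0.0, -0.4, -0.0]
grip_width: 1.001
gripper_force: 0.0
```

{"op": "carry_out", "data": {
  "targets": [
    [1,0,0,-1,0],
    [1,0,0,-2,0],
    [1,0,0,-2.5,0],
    [1,0,0,-2.5,0],
    [1,0,0,-2.5,0]
  ]
}}

```text
clock: 34.72
tcp_pos: [0.5488, 0.3512, 0.113]
tool_rot: [[0.056, 0.998, -0.002], [0.998, -0.056, -0.001], [-0.001, -0.002, -1.0]]
wrist_force: [0.3, -0.1, 0.4]
grip_width: 1.005
gripper_force: 0.0
```

```bash
python3 - <<'E'
import sys; sys.path.insert(0,'.')
from h import *
s=read_state();print(s["tcp_pos"])
for c in ("scene","wrist","top"):
  im=read_camera(c)
  for n in ("bottle","cup","jar"):
    print(c,n,[(round(d["score"],2),np.round(d["xyz"],4)) for d in spot_point(n,c)])
E
```

```text
[0.54876368 0.35123122 0.11303448]
scene bottle [(0.86, array([ 0.5092, -0.1667, -0.    ])), (0.79, array([0.7246, 0.0398, 0.0038])), (0.74, array([4.623e-01, 5.160e-02, 3.000e-04]))]
scene cup [(0.74, array([0.5824, 0.0183, 0.0051]))]
scene jar [(0.85, array([0.5466, 0.3559, 0.0009]))]
wrist bottle []
wrist cup [(0.73, array([ 0.6852,  0.3363, -0.0011]))]
wrist jar [(0.92, array([0.5489, 0.3571, 0.0037]))]
top bottle [(0.82, array([ 0.5075, -0.1709,  0.0038])), (0.64, array([0.7229, 0.0428, 0.0014])), (0.51, array([ 0.4636,  0.0514, -0.0018]))]
top cup [(0.86, array([0.5855, 0.0136, 0.0093]))]
top jar [(0.57, array([0.5466, 0.3548, 0.0016])), (0.25, array([4.931e-01, 3.579e-01, 3.000e-04]))]
```

{"op": "carry_out", "data": {
  "targets": [
    [1,0,0.08,-0.8,0],
    [1,0,0.08,-1.6,0],
    [1,0,0.08,-2.4,0],
    [1,0,0.08,-3,0],
    [1,0,0.08,-3.45,0],
    [1,0,0.08,-3.6,0],
    [1,0,0.08,-3.6,0],
    [0,0,0.08,-3.6,0],
    [0,0,0.08,-3.6,0],
    [0,0,0.08,-3.6,0],
    [0,0,0.08,-3.6,0],
    [0,0,0.08,-3.6,0]
  ]
}}

```text
clock: 36.32
tcp_pos: [0.5493, 0.3553, 0.0253]
tool_rot: [[0.054, 0.999, 0.001], [0.999, -0.054, 0.001], [0.001, 0.001, -1.0]]
wrist_force: [0.0, 0.1, 5.9]
grip_width: 0.577
gripper_force: 32.1
```

{"op": "carry_out", "data": {
  "targets": [
    [0,0,0,0,0],
    [0,0,0,0,0],
    [0,0,0,0,0],
    [0,0,0,0,0],
    [0,0,0,0,0]
  ]
}}

```text
clock: 36.73
tcp_pos: [0.5493, 0.3553, 0.0253]
tool_rot: [[0.054, 0.999, 0.001], [0.999, -0.054, 0.001], [0.001, 0.001, -1.0]]
wrist_force: [-1.4, 0.2, 6.4]
grip_width: 0.576
gripper_force: 32.2
```

The grip is narrower than before (0.577 vs 0.608) and 5 mm higher on the jar, so I'll reopen and grip at the height used before.

{"op": "carry_out", "data": {
  "targets": [
    [1,0,0,0,0],
    [1,0,0,0,0],
    [1,0,0,0,0],
    [1,0,0,0,0],
    [1,0,-0.03,-0.1,0],
    [1,0,-0.03,-0.2,0],
    [1,0,-0.03,-0.2,0],
    [0,0,-0.03,-0.2,0],
    [0,0,-0.03,-0.2,0],
    [0,0,-0.03,-0.2,0],
    [0,0,-0.03,-0.2,0],
    [0,0,-0.03,-0.2,0]
  ]
}}

```text
clock: 37.73
tcp_pos: [0.5491, 0.3542, 0.0192]
tool_rot: [[0.054, 0.999, 0.0], [0.999, -0.054, 0.0], [0.0, 0.0, -1.0]]
wrist_force: [-0.0, 0.2, 3.9]
grip_width: 0.617
gripper_force: 31.2
```

{"op": "carry_out", "data": {
  "targets": [
    [0,0,0,0,0],
    [0,0,0,0,0],
    [0,0,0,0,0],
    [0,0,0,0,0],
    [0,0,0,0,0]
  ]
}}

```text
clock: 38.15
tcp_pos: [0.5491, 0.3542, 0.0192]
tool_rot: [[0.054, 0.999, 0.0], [0.999, -0.054, 0.0], [0.0, 0.0, -1.0]]
wrist_force: [-1.2, -1.0, 5.7]
grip_width: 0.616
gripper_force: 31.7
```

{"op": "carry_out", "data": {
  "targets": [
    [0,0,0,0.3,0],
    [0,0,0,1,0],
    [0,0,0,1.8,0],
    [0,0,0,2.7,0],
    [0,0,0,3.5,0],
    [0,0.05,-0.3,3.9,0],
    [0,0.2,-0.9,4,0],
    [0,0.4,-1.8,4,0],
    [0,0.6,-2.7,4,0],
    [0,0.8,-3.6,4,0],
    [0,1,-4.5,4,0],
    [0,1.2,-5.4,4,0]
  ]
}}

```text
clock: 39.15
tcp_pos: [0.578, 0.2164, 0.1172]
tool_rot: [[0.055, 0.999, -0.003], [0.999, -0.055, -0.001], [-0.001, -0.003, -1.0]]
wrist_force: [0.4, 0.4, -0.3]
grip_width: 0.616
gripper_force: 31.4
```

{"op": "carry_out", "data": {
  "targets": [
    [0,0.15,-0.9,0,0],
    [0,0.3,-1.8,0,0],
    [0,0.45,-2.6,0,0],
    [0,0.55,-3.2,0,0],
    [0,0.56,-3.45,0,0],
    [0,0.56,-3.49,0,0],
    [0,0.56,-3.49,0,0],
    [0,0.56,-3.49,0,0]
  ]
}}

```text
clock: 39.82
tcp_pos: [0.5923, 0.1324, 0.1183]
tool_rot: [[0.054, 0.999, -0.001], [0.999, -0.054, 0.0], [0.0, -0.001, -1.0]]
wrist_force: [0.2, -0.4, -0.7]
grip_width: 0.617
gripper_force: 31.4
```

{"op": "carry_out", "data": {
  "targets": [
    [0,0,0,-0.4,0],
    [0,0,0,-1.1,0],
    [0,0,0,-1.9,0],
    [0,0,0,-2.7,0],
    [0,0,0,-3.3,0],
    [0,0,0,-3.5,0],
    [0,0,0,-3.6,0],
    [0,0,0,-3.6,0],
    [0,0,0,-3.6,0]
  ]
}}

```text
clock: 40.57
tcp_pos: [0.5934, 0.1323, 0.0294]
tool_rot: [[0.053, 0.999, 0.001], [0.999, -0.053, 0.0], [0.0, 0.001, -1.0]]
wrist_force: [1.0, 0.1, 0.2]
grip_width: 0.612
gripper_force: 31.4
```

```bash
python3 - <<'E'
import sys; sys.path.insert(0,'.')
from h import *
im=read_camera("scene"); a=im[150:300,270:420]
print([np.round(d["xyz"],4) for d in spot_point("jar","scene")])
s=read_state();print(s["tcp_pos"],s["wrist_force"],s["grip_width"])
cv2.imwrite("pics/s7.png",cv2.resize(a,(600,600),interpolation=2))
E
```

```text
[array([0.5939, 0.1312, 0.0117])]
[0.59374146 0.13215295 0.02986151] [ 0.34383768  0.42448736 -1.3355347 ] 0.6141869546145536
```

View pics/s7.png

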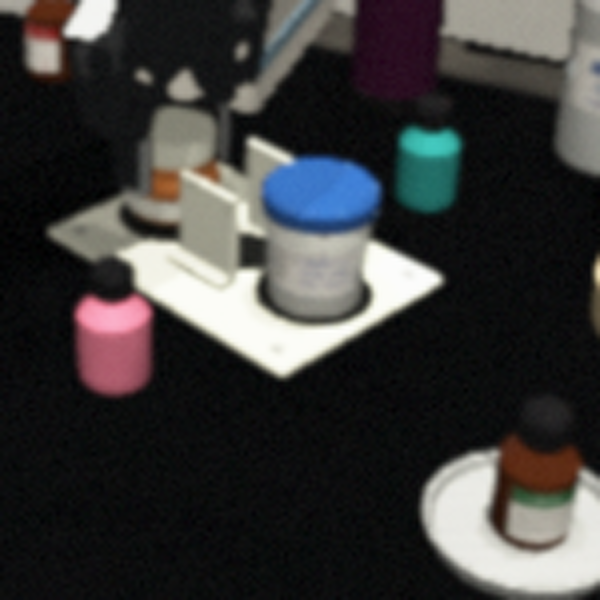

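The cup stands on its pad and the jar is upright just above the left pad. Lowering about 7 mm.

{"op": "carry_out", "data": {
  "targets": [
    [0,-0.02,0,-0.1,0],
    [0,-0.02,0,-0.17,0],
    [0,-0.02,0,-0.22,0],
    [0,-0.02,0,-0.26,0],
    [0,-0.02,0,-0.29,0],
    [0,-0.02,0,-0.29,0]
  ]
}}

```text
clock: 41.17
tcp_pos: [0.5924, 0.1319, 0.0223]
tool_rot: [[0.054, 0.999, 0.0], [0.999, -0.054, -0.0], [-0.0, 0.0, -1.0]]
wrist_force: [-1.1, 0.5, 3.7]
grip_width: 0.615
gripper_force: 32.2
```

{"op": "carry_out", "data": {
  "targets": [
    [1,0,0,0,0],
    [1,0,0,0,0],
    [1,0,0,0,0],
    [1,0,0,0,0],
    [1,0,0,0,0],
    [1,0,0,0.4,0],
    [1,0,0,1.2,0],
    [1,0,0,2.5,0],
    [1,0,0,4,0],
    [1,0,0,5.5,0],
    [1,0,0,7,0],
    [1,0,0,8,0]
  ]
}}

```text
clock: 42.17
tcp_pos: [0.5936, 0.1321, 0.2264]
tool_rot: [[0.054, 0.999, 0.006], [0.999, -0.054, 0.0], [0.001, 0.006, -1.0]]
wrist_force: [0.0, -0.5, -0.3]
grip_width: 1.0
gripper_force: 0.0
```

{"op": "carry_out", "data": {
  "targets": [
    [1,-1,1.3,0,0],
    [1,-2,2.6,0,0],
    [1,-3,4,0,0],
    [1,-4,5.3,0,0],
    [1,-5,6.6,0,0],
    [1,-6,8,0,0],
    [1,-6,8,0,0],
    [1,-6,8,0,0]
  ]
}}

```text
clock: 42.83
tcp_pos: [0.4405, 0.3337, 0.2223]
tool_rot: [[0.049, 0.999, 0.0], [0.999, -0.049, 0.0], [0.0, 0.0, -1.0]]
wrist_force: [0.4, -0.1, -0.1]
grip_width: 1.0
gripper_force: 0.0
```

```bash
python3 - <<'E'
import sys; sys.path.insert(0,'.')
from h import *
print(read_state()["tcp_pos"])
for c in ("scene","top"):
  im=read_camera(c)
  for n in ("dish","bottle","cup","jar","rack","tall_bottle","tape"):
    print(c,n,[(round(d["score"],2),np.round(d["xyz"],4)) for d in spot_point(n,c)])
  if c=="scene":a=im[130:300,270:450]
  else: b=im[120:290,250:430]
cv2.imwrite("pics/s8.png",cv2.resize(np.hstack([a,b]),(800,378)))
E
```

```text
[0.44052434 0.33365339 0.22227619]
scene dish []
scene bottle [(0.89, array([0.4644, 0.0507, 0.0008])), (0.75, array([ 0.5073, -0.1692,  0.0034])), (0.69, array([0.7244, 0.0464, 0.0031]))]
scene cup [(0.68, array([0.5829, 0.0167, 0.0045])), (0.5, array([ 0.5086, -0.1671, -0.003 ]))]
scene jar [(0.92, array([0.5912, 0.1314, 0.0041]))]
scene rack [(0.91, array([0.5874, 0.0762, 0.0007]))]
scene tall_bottle [(0.6, array([ 6.828e-01,  3.352e-01, -2.000e-04]))]
scene tape [(0.78, array([ 0.7134, -0.1428,  0.0048]))]
top dish [(0.82, array([ 0.5079, -0.1678, -0.0007])), (0.52, array([0.5881, 0.1324, 0.0033]))]
top bottle [(0.82, array([ 0.5068, -0.1691,  0.0031])), (0.64, array([0.7229, 0.0426, 0.0012])), (0.53, array([ 0.4609,  0.052 , -0.0007]))]
top cup [(0.84, array([0.5859, 0.0135, 0.0067]))]
top jar [(0.63, array([0.5897, 0.132 , 0.005 ]))]
top rack [(0.72, array([0.5873, 0.0787, 0.002 ]))]
top tall_bottle [(0.73, array([6.815e-01, 3.390e-01, 1.000e-04])), (0.21, array([0.4926, 0.3548, 0.0033]))]
top tape [(0.73, array([ 0.7123, -0.143 ,  0.0017]))]
```

View pics/s8.png

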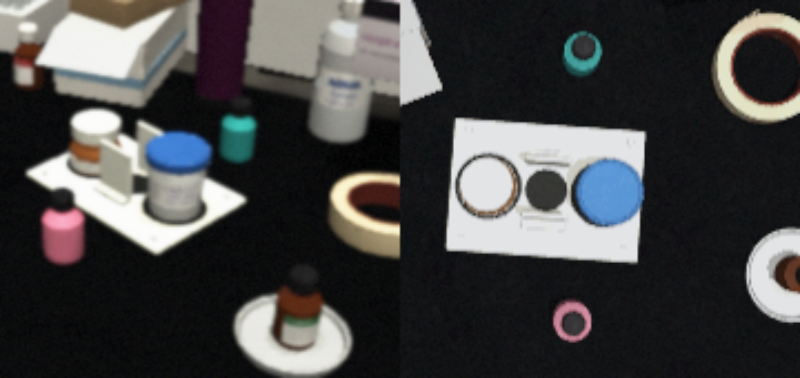

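Everything stands in place. One quick check of the cup lid pixel against the first picture, then hand-in.

```bash
python3 - <<'E'
import sys; sys.path.insert(0,'.')
from h import *
def lid(im):
    hsv=cv2.cvtColor(im,cv2.COLOR_BGR2HSV)
    b=((hsv[...,0]>95)&(hsv[...,0]<125)&(hsv[...,1]>120)).astype(np.uint8); b[:180]=0;b[235:]=0;b[:,:320]=0;b[:,370:]=0
    return cv2.minEnclosingCircle(cv2.findNonZero(b))
l0,l1=lid(cv2.imread("pics/top0.png")),lid(read_camera("top"))
print(l0,l1)
if np.hypot(*np.subtract(l0[0],l1[0]))<1.3: print(finish_job())
E
```

```text
((343.8409118652344, 205.18182373046875), 15.418922424316406) ((344.1166687011719, 206.0), 15.411574363708496)
the job is handed in; nothing more can be done
None
```

Job handed in at about 43 s: the amber bottle stands upright in the middle of the steel dish, the cup and jar are back on their own pads, and the bystanders and look-alikes were left alone.

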